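# Set the ratchet cup stand to its fourth notch and seat the cup on its sprung pad

## Task

Set up the cup stand for filling, leaving the other things on the table where they are: lift its white head so that the ratchet column clicks up to the fourth notch above the lowest position (the green band then stands just clear of the steel collar), no higher, and let go so that the pawl carries it. Then take the opaque white measuring cup (the larger one, beside the timer), press it down on the blue sprung pad on the head until the pad is fully down, to prove that the pawl holds, and let go, leaving the cup standing upright in the middle of the pad.

Things in the scene. Friction and masses are not known exactly. Their poses are not given: they have to be found in the camera images.
- stand: Ratchet cup stand, fixed to the table: dark steel base plate 130 x 100 x 10 mm with a grey guide tower 44 mm square, its mouth framed by a steel collar 86 mm above the table. Origin at the centre of the base's underside; z up; its x axis points from the front (the side with the pawl and its red knob) to the back. Yaw varies. It carries the column, pawl, head and pad.
- column (a joint): Rise in m of the toothed column carrying the white head: 0 = lowest, stop at 0.066. Notches at 0, 0.012, 0.024, 0.036, 0.048 (fourth, wanted), 0.060. The spring pawl clicks in at each; the column cannot go down again. Let go between notches, it drops to the one below. Starts in the lowest, first or second. Lifting takes 5 N plus up to 5 N at clicks. The pawl holds at least 40 N from above.
- head_center (a point): Centre of the white head on the column, a block 64 mm along the stand's x, 56 mm along the stand's y and 30 mm high (top 15 mm above this point), with black rubber grips on its two y faces: grip it from above across those faces, 56 mm apart. Axes as the stand's. The pad projects 10 mm above the head's top.
- pad (a joint): Travel in m of the blue sprung pad on the head: 0 = up, 0.006 = fully down. The spring needs about 2 N to start and 7 N for fully down; the pad springs back when let go.
- pad_top (a point): Centre of the top face of the blue pad, a disc 46 mm across, 25 mm above the head's centre when up; moves with it.
- white_cup_center (a point): Opaque white measuring cup (looks pale grey in shade), 55 mm across at the rim, 40 mm across at the foot, 40 mm high, 24 to 48 g, rigid, open at the top. The point lies on its axis, half-way up (20 mm above its underside); z up. It stands between the clear cup and the timer, so grip it from above with the fingers at right angles to the line through those two.
- clear_cup_center (a point): Clear measuring cup (not the one wanted), 50 mm across the rim, 36 mm high, about 70 mm from the white cup. Point on its axis, half-way up. Bystander.
- timer_center (a point): White dial timer, 66 mm across, 38 mm high, about 78 mm from the white cup on the other side. Point on its axis, half-way up. Bystander.
- date_stamp_center (a point): Hand stamp with red grip and black foot, 26 x 44 mm, 70 mm high. Point half-way up. Bystander.
- label_roll_center (a point): White label roll, 70 x 77 mm, 28 mm high. Point half-way up. Bystander.
- marker_center (a point): Blue and white marker pen lying, 17 x 135 x 16 mm. Point at its middle. Bystander.
- tie_bundle_center (a point): Bundle of yellow ties, 14 x 96 x 14 mm. Point at its middle. Bystander.
- tape_dispenser: Blue tape dispenser, fixed, 176 mm along its x, 58 mm wide, 101 mm high; stands between the stand's side and the cup's side of the table. Origin at the centre of its underside.
Mind the look-alikes: they are no part of the job. What is shaped like the part that bears white_cup_center but purple or yellow is not meant.

How it is judged:
By the outcome, as a careful person would: the job done as asked, in the order asked, and still so for the second after the job is handed in, with the robot touching nothing.
It also fails if it takes over 64 s, if anything falls off the work surface, if the arm or the gripper's body presses on something with over 40 N, if the wrist force passes 120 N, or if a joint passes its speed limit or range.

## Robot

A 7-joint arm with a two-finger parallel gripper is mounted at the origin on a cart in front of the work surface, level with it; the furniture and walls round the work are solid. World frame = base frame: x ahead of the robot, y to its left, z up, the work surface at z = 0. Lengths are in mm, angles in rad, forces in N, time in s.
With the tool pointing down it reaches from about 400 to 875 mm from the base axis. Payload 4.4 kg.
Tool frame: the origin (TCP) lies at the very end of the fingers, on their centre line; the grasp point (between the pads) lies 19 mm behind it (ctrl.pinch_z is the z of the grasp point in the tool frame, in mm); z points along the fingers, x is the direction in which the jaws open and shut, and the axes are right-handed (so a half turn about z gives the same grasp; the last joint's range is limited). The gripper opens to 85 mm and grips with 20 to 120 N. Pads are 22 mm wide; open, the fingers measure 114 mm over their backs; the gripper's body (76 mm by 85 mm) begins 54 mm behind the grasp point. The pads swing forward as they close: fully open they stand 13 mm farther back than shut.
Start: joints at [1.205, 0.628, 0.038, 1.517, -0.027, 0.996, -0.02], TCP at [191.992, -621.013, 231.313] pointing down, gripper open.
Joint ranges: [-3.06, 3.06], [-0.37, 2.12], [-1.25, 1.32], [0.18, 2.47], [-1.1, 4.24], [0.23, 1.98], [-2.94, 2.94]. Speed limits (rad/s): [2.57, 2.57, 3.14, 3.14, 3.14, 3.14, 3.14].

## Interface

Orientations are given as [roll, pitch, yaw] about the fixed x, y, z axes, in that order (R = Rz(yaw) Ry(pitch) Rx(roll)).
In Python, from cell import sensors, get_image, order, ctrl gives the robot as it stands.
- The arm moves only by the tool arm_command, never from a script. Its argument "rows" is a list that holds one entry, the list of rows, each a list of 6 numbers: the shift along the tool's x, y, z in mm, then the turn, a rotation vector about the tool's x, y, z in degrees. A call has 1 to 20 rows; each row is the pose to reach, as a shift and turn from the pose commanded when the call began, along the tool's axes at that moment; what a row does not reach only later rows make up. A row lasts 1/12 s, in which the tool goes at most 41.7 mm and 7.16 degrees, less where a joint would pass 70% of its speed; a pose out of reach is approached as far as the arm can. A call with a gripper value outside its range is refused whole. "claw" is the opening, from -1 (shut) to 1 (fully open), set as the call begins (left out, the last holds). The fingers move at their own pace and stop on an object; the grip force is fixed at half the most. Time passes only in rows, so rows that repeat a pose let the fingers close. It gives the time, the measured TCP pose, the force and the opening at its end, in the units of the state.
- sensors.read_state(): the state, without advancing time (a new reading comes with each control period).
- get_image(name): name is "scene" or "top"; returns a dict with "pixels" (480x640x3 uint8, red, green, blue), "z_map" (480x640 float32, mm along the optical axis (not along the pixel's ray), 0 where there is no reading), "K" (3x3 intrinsics, pixels), "k1" (the pictures are not rectified: a ray, as slopes to the right and down, at radius r is drawn at 1 + k1 r^2 times it, then the intrinsics apply), "pose" (4x4, takes a point from camera to world coordinates). Camera axes: x right, y up, looking along -z (the intrinsics and any distortion apply to the point x, -y, -z); pixel columns grow to the right and rows downward; lengths in mm; the calibration is good to about 2 mm. A picture is of the moment at which its call begins.
- order.finish_job(): hands the job in, once; it reports no verdict.
The state is a dict: "clock": time; "qpos": joint angles; "qd": joint speeds; "tau": joint torques, N m; "eef_pos": TCP position; "tool_rot": TCP orientation; "force": force on the tool from outside, world axes, zero at the start; "torque": the same for the moment, N m; "width": finger opening in mm.
Only numpy, scipy, OpenCV 4.12 (cv2) and the standard library are available. Lean on these libraries where they do the work, as an engineer would, in place of code of your own. Each camera call takes 0.05 s, during which the arm holds its last target.

## Working session

There is one attempt and no reset: what is moved stays moved. The work goes in short steps, Python scripts to look and compute and a tool call to move; the robot and the scene stay as the last step left them, time stands still between calls to the robot, and variables do not carry over. Pictures are saved under pics/ and viewed, and the job is handed in when it is done.

Besides the shell and the picture viewer there is one more tool, called after "Emit:" in YAML: its name, and indented under it one key for each argument. arm_command: Moves the arm, as the interface text tells. Its arguments: {"type":"object","properties":{"rows":{"type":"array","items":{"type":"array","items":{"type":"array","items":{"type":"number"}}}},"claw":{"type":"number"}},"required":["rows"]}

```bash
mkdir -p pics; ls; cat > h.py <<'E'
import numpy as np, cv2, json
from cell import sensors, get_image, order, ctrl
def grab(n,tag):
    im=get_image(n); cv2.imwrite(f'pics/{tag}.png',im['pixels'][:,:,::-1]); np.savez(f'pics/{tag}.npz',**{k:np.array(v) for k,v in im.items()}); return im
def load(tag): return dict(np.load(f'pics/{tag}.npz'))
def slopes(im,uv):
    K=im['K']; uv=np.atleast_2d(np.array(uv,float))
    d=np.array([float(im['k1']),0,0,0])
    return cv2.undistortPoints(uv.reshape(-1,1,2),K,d).reshape(-1,2)
def plane(im,uv,z):
    s=slopes(im,uv); P=im['pose']; d=np.c_[s[:,0],-s[:,1],-np.ones(len(s))]@P[:3,:3].T; o=P[:3,3]
    t=(z-o[2])/d[:,2]; return o+d*t[:,None]
def dep(im,uv):
    uv=np.atleast_2d(uv); s=slopes(im,uv); z=np.array([im['z_map'][int(v),int(u)] for u,v in uv]); P=im['pose']
    return (np.c_[s[:,0]*z,-s[:,1]*z,-z])@P[:3,:3].T+P[:3,3]
def cloud(im):
    u,v=np.meshgrid(np.arange(640),np.arange(480)); uv=np.c_[u.ravel(),v.ravel()]
    return dep(im,uv).reshape(480,640,3)
def proj(im,p):
    P=np.linalg.inv(im['pose']); q=np.atleast_2d(p)@P[:3,:3].T+P[:3,3]
    x=q[:,0]/-q[:,2]; y=-q[:,1]/-q[:,2]; f=1+float(im['k1'])*(x*x+y*y); K=im['K']
    return np.c_[K[0,0]*x*f+K[0,2],K[1,1]*y*f+K[1,2]]
E
python3 - <<'E'
from h import *
for n in('scene','top'):
    im=grab(n,n+'0'); print(n,im['K'].tolist(),im['k1'],np.round(im['pose'],3).tolist())
print(sensors.read_state(), ctrl.pinch_z)
E
```

```text
pics
scene [[519.4082433739972, 0.0, 324.70025798060175], [0.0, 519.4082433739972, 243.04723635352744], [0.0, 0.0, 1.0]] -0.06416210996982898 [[-0.804, 0.43, -0.411, 7.203], [-0.594, -0.565, 0.572, 704.973], [0.014, 0.704, 0.71, 948.242], [0.0, 0.0, 0.0, 1.0]]
top [[559.076998100298, 0.0, 317.4957714002628], [0.0, 559.076998100298, 238.99149421944585], [0.0, 0.0, 1.0]] -0.13783666041235104 [[-0.009, 0.992, -0.123, 326.517], [-1.0, -0.009, -0.004, 16.666], [-0.005, 0.123, 0.992, 1506.445], [0.0, 0.0, 0.0, 1.0]]
{'clock': 0.1, 'qpos': array([ 1.20519425,  0.62925421,  0.03846633,  1.51827189, -0.0269968 ,
        0.99632741, -0.0199691 ]), 'qd': array([-1.13058579e-03, -2.18022788e-03,  1.48234331e-03, -2.18896789e-03,
        3.24197842e-04, -7.24434161e-05, -1.59784926e-03]), 'tau': array([ 3.33465265e-03, -5.64531720e+01,  1.23053994e+00, -1.93974030e+01,
        1.12402762e-02,  5.43773873e-03, -2.18463967e-06]), 'eef_pos': array([ 191.81224652, -620.45539277,  230.47984592]), 'tool_rot': array([ 3.14155935e+00,  1.74196047e-03, -1.27097917e+00]), 'force': array([ 0.20441451,  1.16961228, -0.73097035]), 'torque': array([-0.00281386, -0.01890803, -0.01924026]), 'width': 85.76995722903686} -18.700000000000003
```

View pics/scene0.png

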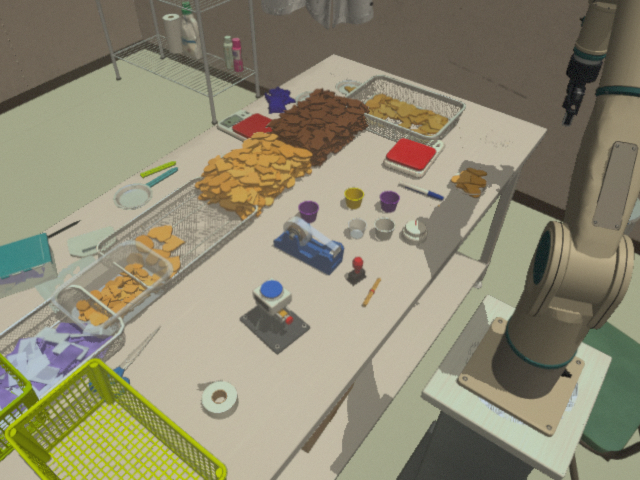

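View pics/top0.png

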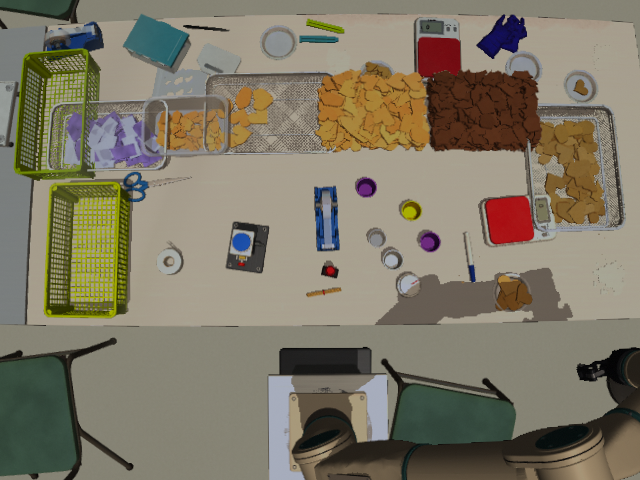

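Candidates for the cup (top view): (376,238), (391,260), (407,284 = dial timer), plus purple/yellow look-alikes. The one at (391,260), between the clear cup and the timer, fits. I'll confirm it in a crop.

```bash
python3 - <<'E'
from h import *
a=load('scene0')['pixels'][:,:,::-1]; b=load('top0')['pixels'][:,:,::-1]
c1=cv2.resize(a[180:260,330:450],(480,320),interpolation=2); c2=cv2.resize(b[215:305,355:435],(320,360)[::1],interpolation=2)[:320]
cv2.imwrite('pics/cups.png',np.hstack([c1,c2]))
s1=cv2.resize(a[270:360,225:325],(500,450),interpolation=2); s2=cv2.resize(b[215:280,220:275],(275,325),interpolation=2)
s2=np.vstack([s2,np.zeros((125,275,3),np.uint8)]);cv2.imwrite('pics/stand.png',np.hstack([s1,s2]))
E
```

```text
(no output)
```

View pics/cups.png

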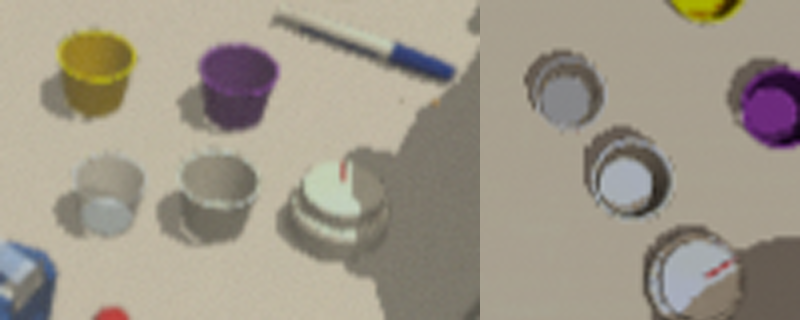

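View pics/stand.png

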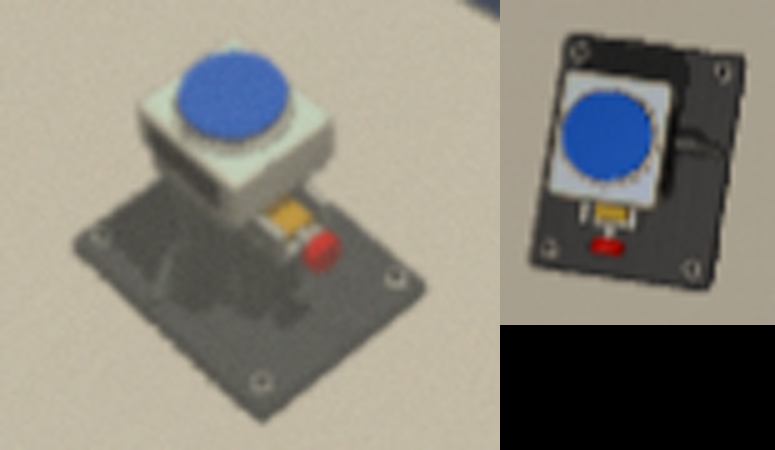

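The crop shows the clear cup at the left (scene 357,229), the opaque white cup in the middle at (384,228), and the timer with its red pointer at (415,231). So the middle one is the cup wanted. On the stand, the pawl and red knob face the robot. Next I'll measure.

```bash
cat > m.py <<'E'
from h import *
def pads(im):
    hsv=cv2.cvtColor(im['pixels'],cv2.COLOR_RGB2HSV); return cv2.inRange(hsv,(100,140,90),(125,255,255))
E
python3 - <<'E'
from m import *
res={}
for n,win in(('scene',(225,325,270,360)),('top',(220,275,215,280))):
    im=load(n+'0'); m=pads(im); k=np.zeros_like(m); k[win[2]:win[3],win[0]:win[1]]=1; m=m*k
    c=cv2.moments(m,True); cc=(c['m10']/c['m00'],c['m01']/c['m00']); C=cloud(im)
    P=C[m>0]; print(n,'pad px',cc,c['m00'],'depth med',np.median(P,0)); res[n]=(im,cc)
    # white head top / base
    hsv=cv2.cvtColor(im['pixels'],cv2.COLOR_RGB2HSV)
    # base dark
    b=((hsv[...,2]<110)&(hsv[...,1]<90)).astype(np.uint8)*k
    b[:]=cv2.morphologyEx(b,cv2.MORPH_CLOSE,np.ones((3,3)))
    cn=max(cv2.findContours(b,0,1)[0],key=cv2.contourArea); h=cv2.convexHull(cn)
    wp=plane(im,h[:,0,:],10)[:,:2].astype(np.float32); print('base rect',cv2.minAreaRect(wp))
    # heads by z
    zz=P[:,2]; print(np.percentile(zz,[5,50,95]))
    sub=C[win[2]:win[3],win[0]:win[1]].reshape(-1,3); hh=sub[(sub[:,2]>70)]; print('z>70 hist',np.histogram(hh[:,2],bins=np.arange(70,180,5)))
# triangulate
A=[];B=[]
for n,(im,cc) in res.items():
    s=slopes(im,cc)[0]; d=im['pose'][:3,:3]@np.array([s[0],-s[1],-1]); d/=np.linalg.norm(d); M=np.eye(3)-np.outer(d,d); A.append(M);B.append(M@im['pose'][:3,3])
print('tri',np.linalg.solve(sum(A),sum(B)))
# cups
im=load('top0'); C=cloud(im); sc=load('scene0'); S=cloud(sc)
for nm,px in(('clear',(376,238)),('white',(391,260)),('timer',(407,284))):
    u,v=px; w=C[v-18:v+18,u-18:u+18].reshape(-1,3); w=w[w[:,2]>10]; print(nm,w.shape,np.percentile(w[:,2],[5,50,95]),w[:,:2].min(0),w[:,:2].max(0), plane(im,px,38))
E
```

```text
scene pad px (271.17269076305223, 288.6265060240964) 249.0 depth med [491.5465055  214.96813605 126.91516072]
base rect ((504.98681640625, 214.35891723632812), (97.89240264892578, 156.76687622070312), 81.8773422241211)
[124.10654551 126.91516072 129.37748939]
z>70 hist (array([ 81,  44,  49,  20,  41,  53,  58,  58, 104, 247,  71, 247,   6,
         0,   0,   0,   0,   0,   0,   0,   0]), array([ 70,  75,  80,  85,  90,  95, 100, 105, 110, 115, 120, 125, 130,
       135, 140, 145, 150, 155, 160, 165, 170, 175]))
top pad px (241.0, 241.73221757322176) 239.0 depth med [491.78566134 213.34991692 125.17132299]
base rect ((491.9809875488281, 213.1784210205078), (100.61349487304688, 129.59677124023438), 81.60708618164062)
[120.29908103 125.17132299 130.77950583]
z>70 hist (array([ 24,  15,  13,   3,  10,   6,  12,  17, 128, 148, 131, 109,  14,
         0,   0,   0,   0,   0,   0,   0,   0]), array([ 70,  75,  80,  85,  90,  95, 100, 105, 110, 115, 120, 125, 130,
       135, 140, 145, 150, 155, 160, 165, 170, 175]))
tri [492.40283547 213.62309024 125.42740482]
clear (167, 3) [  12.2033684    32.95557958 1506.4445653 ] [ 326.516695   -178.68245527] [532.30968817  16.66555821] [[ 509.44763475 -132.07250984   38.        ]]
white (235, 3) [12.40628324 33.50299131 42.68409033] [ 326.516695   -217.03484635] [500.66998892  16.66555821] [[ 450.56841206 -170.54528154   38.        ]]
timer (509, 3) [18.42513889 34.63843532 42.45866715] [ 326.516695   -255.72064566] [436.45532066  16.66555821] [[ 386.78548882 -211.3808673    38.        ]]
```

```bash
cat >> h.py <<'E'
def go(x,y,z,yawdeg,base=None):
    from scipy.spatial.transform import Rotation as R
    s=sensors.read_state(); R0=R.from_euler('xyz',s['tool_rot']) if base is None else R.from_euler('xyz',base[1])
    p0=s['eef_pos'] if base is None else base[0]
    R1=R.from_euler('xyz',[np.pi,0,np.radians(yawdeg)])
    print('shift',np.round(R0.inv().apply(np.array([x,y,z])-p0),1),'turn',np.round(np.degrees((R0.inv()*R1).as_rotvec()),1))
E
python3 - <<'E'
from h import *
t=load('top0'); s=load('scene0')
print(plane(t,(393.1,259.5),40),plane(s,(384.8,223),40))
print('clear',plane(t,((530+606)/2/4-120+355,(52+128)/2/4+215),36),'timer',plane(t,((645+742)/2/4-120+355,(228+320)/2/4+215),38))
# mask of rim by colour edges: project predicted circle back
for c in [plane(t,(393.1,259.5),40)[0]]:
    th=np.arange(0,2*np.pi,.05)
    for im,n,w in((t,'t',(355,435,215,305)),(s,'s',(330,450,180,260))):
        a=cv2.resize(im['pixels'][w[2]:w[3],w[0]:w[1],::-1],None,fx=5,fy=5,interpolation=2)
        for r,z in((27.5,40),(20,0)):
            p=proj(im,np.c_[c[0]+r*np.cos(th),c[1]+r*np.sin(th),0*th+z])
            for q in p: cv2.circle(a,(int((q[0]-w[0]+.5)*5),int((q[1]-w[2]+.5)*5)),1,(0,0,255),-1)
        cv2.imwrite(f'pics/ov_{n}.png',a)
go(480,-150,250,-98.4); go(492,213.5,190,-98.4)
E
```

```text
[[ 451.66327637 -175.88039688   40.        ]] [[ 453.02523792 -179.73425566   40.        ]]
clear [[ 511.00914156 -134.96424678   36.        ]] timer [[ 388.05414587 -215.05295725   38.        ]]
shift [-364.4 -414.3  -18.9] turn [ 0.   0.1 25.6]
shift [-708.  -533.1   41.7] turn [ 0.   0.1 25.6]
```

View pics/ov_t.png

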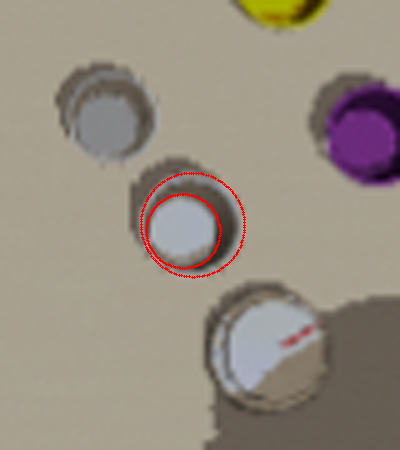

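View pics/ov_s.png

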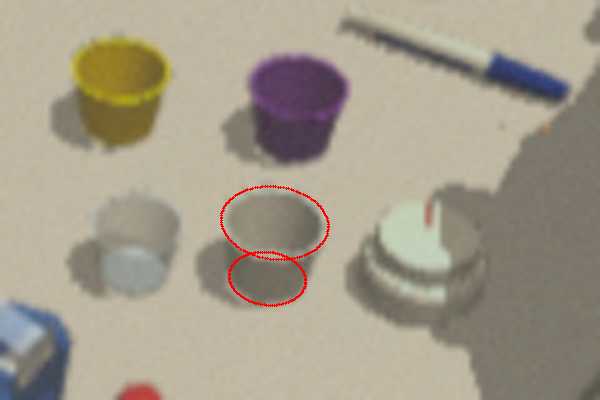

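The overlay sits on the rim in both views to about 2 mm, putting the white cup at about (452,-177). I'll move to the stand first.

Emit:
arm_command:
  rows:
    - [[-90, -104, -5, 0, 0, 6.5], [-182, -207, -10, 0, 0, 13], [-364, -414, -19, 0, 0, 25.6], [-364, -414, -19, 0, 0, 25.6], [-364, -414, -19, 0, 0, 25.6], [-364, -414, -19, 0, 0, 25.6], [-364, -414, -19, 0, 0, 25.6], [-364, -414, -19, 0, 0, 25.6], [-364, -414, -19, 0, 0, 25.6], [-364, -414, -19, 0, 0, 25.6], [-364, -414, -19, 0, 0, 25.6], [-364, -414, -19, 0, 0, 25.6], [-364, -414, -19, 0, 0, 25.6], [-364, -414, -19, 0, 0, 25.6], [-364, -414, -19, 0, 0, 25.6], [-364, -414, -19, 0, 0, 25.6], [-364, -414, -19, 0, 0, 25.6], [-364, -414, -19, 0, 0, 25.6]]
  claw: 1

```text
clock: 1.6
eef_pos: [478.9, -152.9, 250.2]
tool_rot: [3.141, -0.001, -1.721]
force: [-0.4, -0.7, -0.5]
width: 85.4
```

```bash
python3 - <<'E'
from h import *
print(sensors.read_state()); go(492,213.5,200,-98.4)
E
```

```text
{'clock': 1.6, 'qpos': array([ 0.16684132,  0.39694369,  0.11922935,  1.89911453, -0.06009292,
        0.84959916, -1.40456994]), 'qd': array([ 0.0031304 , -0.0007683 , -0.00434985, -0.00340081, -0.00153376,
        0.00077482, -0.00145649]), 'tau': array([-5.27746752e-01, -4.12230778e+01,  1.23276483e+00, -1.73305875e+01,
       -1.22885423e-02,  1.05388724e-03,  5.07508215e-03]), 'eef_pos': array([ 478.91919565, -152.89652706,  250.18911902]), 'tool_rot': array([ 3.14085224e+00, -7.95390150e-04, -1.72118188e+00]), 'force': array([-0.35205365, -0.74120163, -0.47736993]), 'torque': array([-0.05336666,  0.05328604,  0.02593792]), 'width': 85.38659490616135}
shift [-364.3   41.9   49.9] turn [ 0.  -0.  -0.2]
```

Emit:
arm_command:
  rows:
    - [[-364, 42, 50, 0, 0, 0], [-364, 42, 50, 0, 0, 0], [-364, 42, 50, 0, 0, 0], [-364, 42, 50, 0, 0, 0], [-364, 42, 50, 0, 0, 0], [-364, 42, 50, 0, 0, 0], [-364, 42, 50, 0, 0, 0], [-364, 42, 50, 0, 0, 0], [-364, 42, 50, 0, 0, 0], [-364, 42, 50, 0, 0, 0], [-364, 42, 50, 0, 0, 0], [-364, 42, 50, 0, 0, 0], [-364, 42, 50, 0, 0, 0]]

```text
clock: 2.68
eef_pos: [492.3, 212.6, 200.5]
tool_rot: [-3.141, -0.001, -1.722]
force: [0.0, 0.1, -0.3]
width: 85.6
```

```bash
python3 - <<'E'
from h import *
s=sensors.read_state();print(s['eef_pos'],s['tool_rot'],s['force']); go(492.2,213.5,83,-98.4); grab('scene','scene1'); grab('top','top1')
a=cv2.imread('pics/scene1.png')[230:350,210:370]; cv2.imwrite('pics/s1c.png',cv2.resize(a,None,fx=4,fy=4,interpolation=2))
E
```

```text
[492.33277861 212.55230848 200.46259297] [-3.14126903e+00 -1.21363731e-03 -1.72167611e+00] [ 0.00376173  0.11908513 -0.27151373]
shift [ -1.1   0.3 117.5] turn [-0.  -0.1 -0.2]
```

View pics/s1c.png

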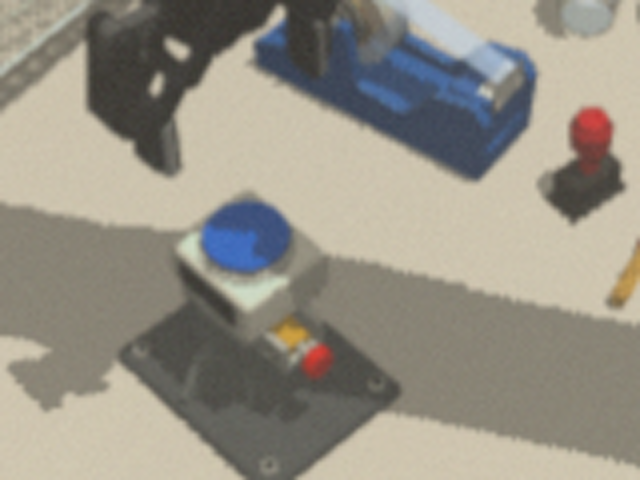

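The open fingers are above the head and straddle its y faces. The stand is unmoved, with the pad at crop (246,236). I'll descend and look at the contact forces.

Emit:
arm_command:
  rows:
    - [[-1, 0.3, 40, 0, 0, 0], [-1, 0.3, 70, 0, 0, 0], [-1, 0.3, 90, 0, 0, 0], [-1, 0.3, 105, 0, 0, 0], [-1, 0.3, 115, 0, 0, 0], [-1, 0.3, 117.5, 0, 0, 0], [-1, 0.3, 117.5, 0, 0, 0], [-1, 0.3, 117.5, 0, 0, 0], [-1, 0.3, 117.5, 0, 0, 0]]

```text
clock: 3.53
eef_pos: [492.5, 216.4, 84.0]
tool_rot: [-3.14, 0.001, -1.718]
force: [-0.6, -0.2, -0.3]
width: 85.1
```

Emit:
arm_command:
  rows:
    - [[0, 0, 0, 0, 0, 0], [0, 0, 0, 0, 0, 0], [0, 0, 0, 0, 0, 0], [0, 0, 0, 0, 0, 0], [0, 0, 0, 0, 0, 0], [0, 0, 0, 0, 0, 0], [0, 0, 0, 0, 0, 0], [0, 0, 0, 0, 0, 0], [0, 0, 0, 0, 0, 0], [0, 0, 0, 0, 0, 0], [0, 0, 0, 0, 0, 0], [0, 0, 0, 0, 0, 0]]
  claw: -1

```text
clock: 4.53
eef_pos: [491.4, 213.5, 83.8]
tool_rot: [3.141, -0.003, -1.719]
force: [-1.0, -6.3, 8.5]
width: 55.3
```

Emit:
arm_command:
  rows:
    - [[0, 0, -3, 0, 0, 0], [0, 0, -6, 0, 0, 0], [0, 0, -9, 0, 0, 0], [0, 0, -12, 0, 0, 0], [0, 0, -15, 0, 0, 0], [0, 0, -18, 0, 0, 0], [0, 0, -18, 0, 0, 0], [0, 0, -18, 0, 0, 0], [0, 0, -18, 0, 0, 0], [0, 0, -18, 0, 0, 0]]

```text
clock: 5.37
eef_pos: [491.4, 213.5, 100.2]
tool_rot: [3.141, -0.004, -1.719]
force: [1.2, -4.5, -5.3]
width: 54.9
```

```bash
python3 - <<'E'
from h import *
s=sensors.read_state();print(s['eef_pos'],s['tool_rot'],s['force']); grab('scene','scene2'); grab('top','top2')
a=cv2.imread('pics/scene2.png')[250:350,220:340]; cv2.imwrite('pics/s2c.png',cv2.resize(a,None,fx=6,fy=6,interpolation=2))
E
```

```text
[491.38200661 213.45500415 100.23755295] [ 3.14082277 -0.00376154 -1.71921791] [ 1.21203469 -4.5101821  -5.31384452]
```

View pics/s2c.png

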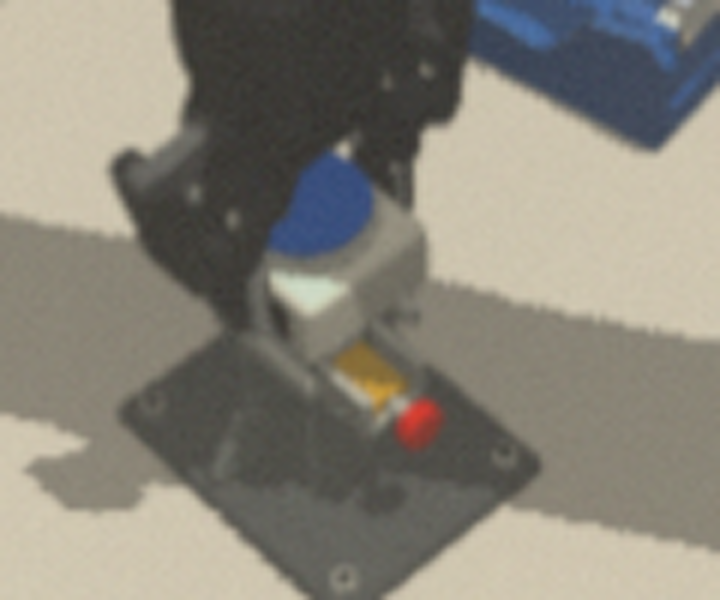

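Emit:
arm_command:
  rows:
    - [[0, 0, -3, 0, 0, 0], [0, 0, -6, 0, 0, 0], [0, 0, -9, 0, 0, 0], [0, 0, -12, 0, 0, 0], [0, 0, -15, 0, 0, 0], [0, 0, -16, 0, 0, 0], [0, 0, -16, 0, 0, 0], [0, 0, -16, 0, 0, 0], [0, 0, -16, 0, 0, 0]]

```text
clock: 6.22
eef_pos: [491.4, 213.4, 116.2]
tool_rot: [3.141, -0.004, -1.719]
force: [1.2, -5.8, -5.2]
width: 54.9
```

```bash
python3 - <<'E'
from h import *
s=sensors.read_state();print(s['eef_pos'],s['tool_rot'],s['force']); grab('scene','scene3'); grab('top','top3')
a=cv2.imread('pics/scene3.png')[250:350,220:340]; cv2.imwrite('pics/s3c.png',cv2.resize(a,None,fx=6,fy=6,interpolation=2))
E
```

```text
[491.37298796 213.44255548 116.18457741] [ 3.1408236  -0.00381612 -1.71919808] [ 1.16280891 -5.79888603 -5.19720598]
```

View pics/s3c.png

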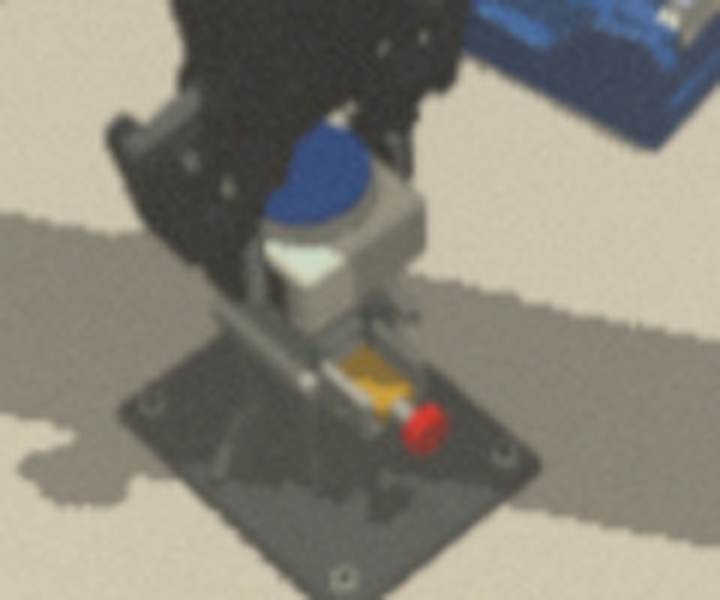

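Emit:
arm_command:
  rows:
    - [[0, 0, -3, 0, 0, 0], [0, 0, -6, 0, 0, 0], [0, 0, -9, 0, 0, 0], [0, 0, -10, 0, 0, 0], [0, 0, -10, 0, 0, 0], [0, 0, -10, 0, 0, 0], [0, 0, -10, 0, 0, 0]]

```text
clock: 6.9
eef_pos: [491.4, 213.5, 125.9]
tool_rot: [3.141, -0.004, -1.719]
force: [1.9, -4.5, -8.3]
width: 54.8
```

```bash
python3 - <<'E'
from h import *
s=sensors.read_state();print(s['eef_pos'],s['tool_rot'],s['force']); grab('scene','scene4'); grab('top','top4')
a=cv2.imread('pics/scene4.png')[250:350,220:340]; cv2.imwrite('pics/s4c.png',cv2.resize(a,None,fx=6,fy=6,interpolation=2))
E
```

```text
[491.35886862 213.46796738 125.9198046 ] [ 3.14075991 -0.00387561 -1.71916315] [ 1.86875787 -4.46765034 -8.32283395]
```

View pics/s4c.png

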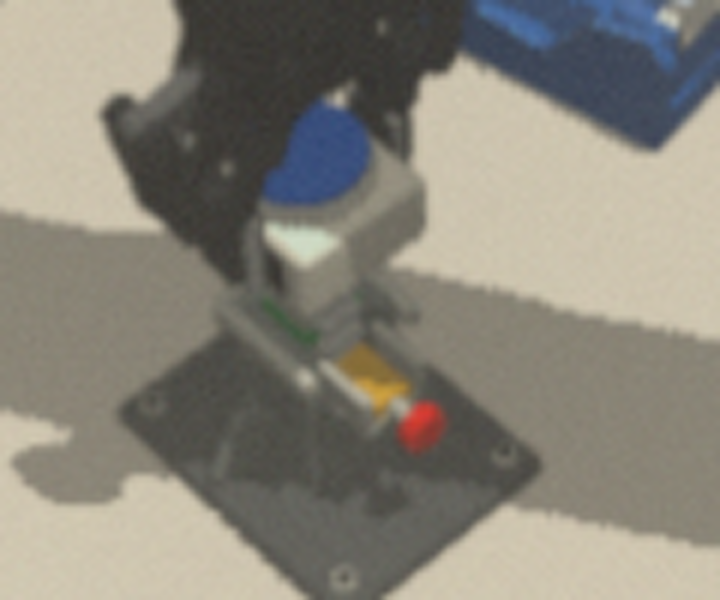

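The green band is just coming out of the collar, at crop (290,320), after 42 mm of rise. That fits a start at the lowest notch. I'll lift to about 51 mm total.

Emit:
arm_command:
  rows:
    - [[0, 0, -3, 0, 0, 0], [0, 0, -6, 0, 0, 0], [0, 0, -9, 0, 0, 0], [0, 0, -9, 0, 0, 0], [0, 0, -9, 0, 0, 0], [0, 0, -9, 0, 0, 0]]

```text
clock: 7.5
eef_pos: [491.3, 213.5, 135.2]
tool_rot: [3.141, -0.004, -1.719]
force: [1.8, -5.4, -5.4]
width: 55.1
```

```bash
python3 - <<'E'
from h import *
s=sensors.read_state();print(s['eef_pos'],s['tool_rot'],s['force'],s['width']); grab('scene','scene5')
a=cv2.imread('pics/scene5.png')[250:350,220:340]; cv2.imwrite('pics/s5c.png',cv2.resize(a,None,fx=6,fy=6,interpolation=2))
E
```

```text
[491.32802643 213.47981155 135.23591167] [ 3.14080224 -0.00381452 -1.71910611] [ 1.75264146 -5.35832196 -5.4037122 ] 55.090964073173126
```

View pics/s5c.png

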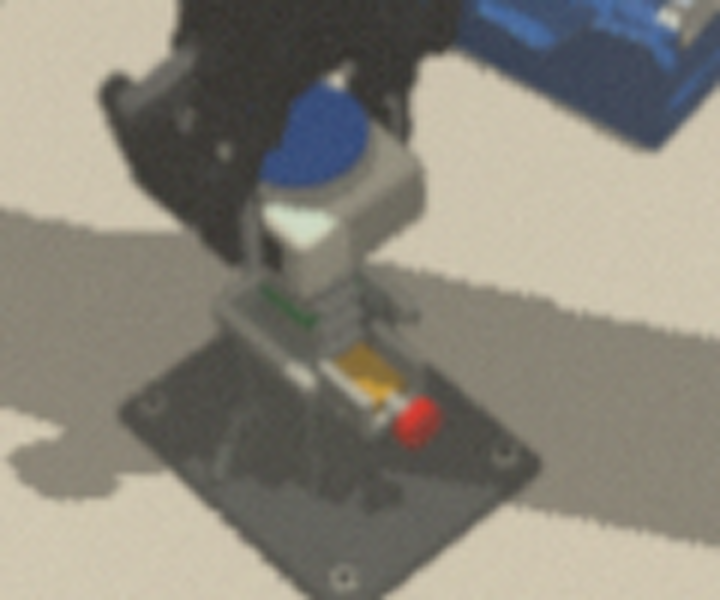

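The band is clear and the pawl has clicked back in (knob at crop 417,421). I'll ease it down onto the pawl and release.

Emit:
arm_command:
  rows:
    - [[0, 0, 1.5, 0, 0, 0], [0, 0, 3, 0, 0, 0], [0, 0, 3, 0, 0, 0], [0, 0, 3, 0, 0, 0]]

```text
clock: 7.88
eef_pos: [491.4, 213.5, 132.2]
tool_rot: [3.141, -0.004, -1.719]
force: [2.0, -5.4, -6.6]
width: 54.9
```

Emit:
arm_command:
  rows:
    - [[0, 0, 0, 0, 0, 0], [0, 0, 0, 0, 0, 0], [0, 0, 0, 0, 0, 0], [0, 0, 0, 0, 0, 0], [0, 0, 0, 0, 0, 0], [0, 0, 0, 0, 0, 0], [0, 0, 0, 0, 0, 0], [0, 0, 0, 0, 0, 0], [0, 0, 0, 0, 0, 0], [0, 0, 0, 0, 0, 0], [0, 0, 0, 0, 0, 0], [0, 0, 0, 0, 0, 0]]
  claw: 1

```text
clock: 8.88
eef_pos: [491.7, 216.3, 132.8]
tool_rot: [3.142, 0.0, -1.718]
force: [-0.1, -0.5, 0.5]
width: 85.1
```

Emit:
arm_command:
  rows:
    - [[0, 0, -5, 0, 0, 0], [0, 0, -15, 0, 0, 0], [0, 0, -40, 0, 0, 0], [0, 0, -70, 0, 0, 0], [0, 0, -100, 0, 0, 0], [0, 0, -115, 0, 0, 0], [0, 0, -115, 0, 0, 0]]

```text
clock: 9.47
eef_pos: [494.1, 217.3, 252.6]
tool_rot: [-3.134, 0.005, -1.718]
force: [0.4, -0.6, -0.7]
width: 85.6
```

```bash
python3 - <<'E'
from h import *
s=sensors.read_state();print(s['eef_pos'],s['tool_rot'],s['force'],s['width']); go(492,-60,250,-80); go(452,-177.3,150,-56.7)
grab('scene','scene6')
a=cv2.imread('pics/scene6.png')[250:350,220:340]; cv2.imwrite('pics/s6c.png',cv2.resize(a,None,fx=6,fy=6,interpolation=2))
E
```

```text
[494.089191   217.28236733 252.64341434] [-3.13437323  0.0050682  -1.71803359] [ 0.35035132 -0.55137217 -0.68973739] 85.5525432067512
shift [274.6 -38.6   1.5] turn [ -0.5   0.2 -18.4]
shift [397.  -15.5 100.7] turn [ -0.5   0.1 -41.7]
```

View pics/s6c.png

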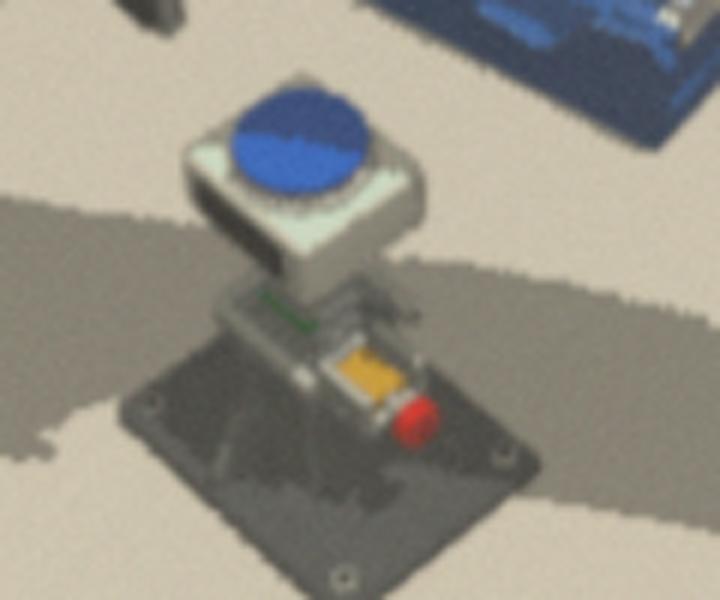

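The green band stands just clear of the collar at crop (290,310), and the pawl is carrying the head. On to the cup.

Emit:
arm_command:
  rows:
    - [[100, -5, 0, 0, 0, -7], [200, -8, 0, 0, 0, -14], [397, -15.5, 1, -0.4, 0, -41.7], [397, -15.5, 1, -0.4, 0, -41.7], [397, -15.5, 1, -0.4, 0, -41.7], [397, -15.5, 1, -0.4, 0, -41.7], [397, -15.5, 1, -0.4, 0, -41.7], [397, -15.5, 1, -0.4, 0, -41.7], [397, -15.5, 1, -0.4, 0, -41.7], [397, -15.5, 1, -0.4, 0, -41.7], [397, -15.5, 1, -0.4, 0, -41.7], [397, -15.5, 50, -0.4, 0, -41.7], [397, -15.5, 80, -0.4, 0, -41.7], [397, -15.5, 100, -0.4, 0, -41.7], [397, -15.5, 100, -0.4, 0, -41.7], [397, -15.5, 100, -0.4, 0, -41.7], [397, -15.5, 100, -0.4, 0, -41.7], [397, -15.5, 100, -0.4, 0, -41.7]]

```text
clock: 11.02
eef_pos: [450.0, -178.9, 149.2]
tool_rot: [3.137, 0.0, -0.99]
force: [0.3, 0.6, -0.3]
width: 85.3
```

```bash
python3 - <<'E'
from h import *
s=sensors.read_state();print(s['eef_pos'],s['tool_rot'],s['force'],s['width'])
grab('scene','scene7');im=grab('top','top7')
a=cv2.imread('pics/scene7.png')[150:270,310:470]; b=cv2.imread('pics/top7.png')[210:310,345:445]
cv2.imwrite('pics/s7c.png',np.hstack([cv2.resize(a,(533,400),interpolation=2),cv2.resize(b,(267,400)[::1],interpolation=2)]))
m=pd=None
# pad re-measure
from m import pads
res=[]
for n,win in(('scene7',(225,325,240,360)),('top7',(220,275,215,280))):
    im=load(n); m=pads(im); k=np.zeros_like(m); k[win[2]:win[3],win[0]:win[1]]=1; m=m*k
    c=cv2.moments(m,True); cc=(c['m10']/c['m00'],c['m01']/c['m00']); print(n,cc,np.median(cloud(im)[m>0],0)); res.append((im,cc))
A=[];B=[]
for im,cc in res:
    q=slopes(im,cc)[0]; d=im['pose'][:3,:3]@np.array([q[0],-q[1],-1]); d/=np.linalg.norm(d); M=np.eye(3)-np.outer(d,d); A.append(M);B.append(M@im['pose'][:3,3])
print('tri',np.linalg.solve(sum(A),sum(B)))
go(452,-177.3,9,-56.7)
E
```

```text
[ 449.97923099 -178.92946018  149.20670163] [ 3.13697298e+00  1.91410571e-04 -9.89783951e-01] [ 0.2572549   0.62079834 -0.26651736] 85.27127796516108
scene7 (269.77734375, 273.05859375) [492.24230901 213.95753951 173.85406974]
top7 (238.28682170542635, 239.28682170542635) [493.06003591 213.68787129 173.32025812]
tri [492.59195986 213.3884846  173.27908736]
shift [ -0.2  -3.3 140.2] turn [ 0.3  0.  -0. ]
```

View pics/s7c.png

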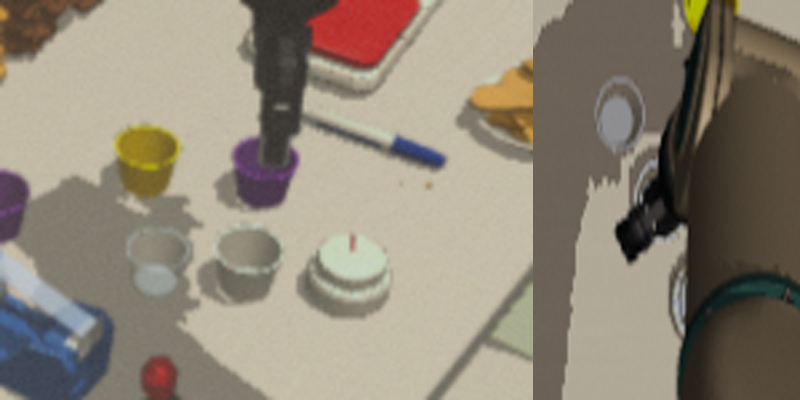

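The pad has risen 47.9 mm, so it is at the fourth notch. The fingers straddle the white cup, clear of the clear cup, the timer and the purple cup. Descending.

Emit:
arm_command:
  rows:
    - [[0, -3.3, 30, 0.3, 0, 0], [0, -3.3, 60, 0.3, 0, 0], [0, -3.3, 90, 0.3, 0, 0], [0, -3.3, 110, 0.3, 0, 0], [0, -3.3, 125, 0.3, 0, 0], [0, -3.3, 135, 0.3, 0, 0], [0, -3.3, 140, 0.3, 0, 0], [0, -3.3, 140, 0.3, 0, 0], [0, -3.3, 140, 0.3, 0, 0], [0, -3.3, 140, 0.3, 0, 0]]

```text
clock: 11.95
eef_pos: [451.5, -177.4, 8.8]
tool_rot: [-3.141, 0.001, -0.99]
force: [0.6, -0.5, 0.1]
width: 85.2
```

```bash
python3 - <<'E'
from h import *
s=sensors.read_state();print(s['eef_pos'],s['tool_rot'],s['force'],s['width']); go(452,-177.3,9,-56.7)
grab('scene','scene8')
a=cv2.imread('pics/scene8.png')[170:270,320:440]
cv2.imwrite('pics/s8c.png',cv2.resize(a,None,fx=6,fy=6,interpolation=2))
E
```

```text
[ 451.47990801 -177.42638449    8.80491015] [-3.14146250e+00  8.31799189e-04 -9.90104259e-01] [ 0.56845256 -0.48243106  0.0870547 ] 85.23754403411661
shift [ 0.2 -0.5 -0.2] turn [-0.  0. -0.]
```

View pics/s8c.png

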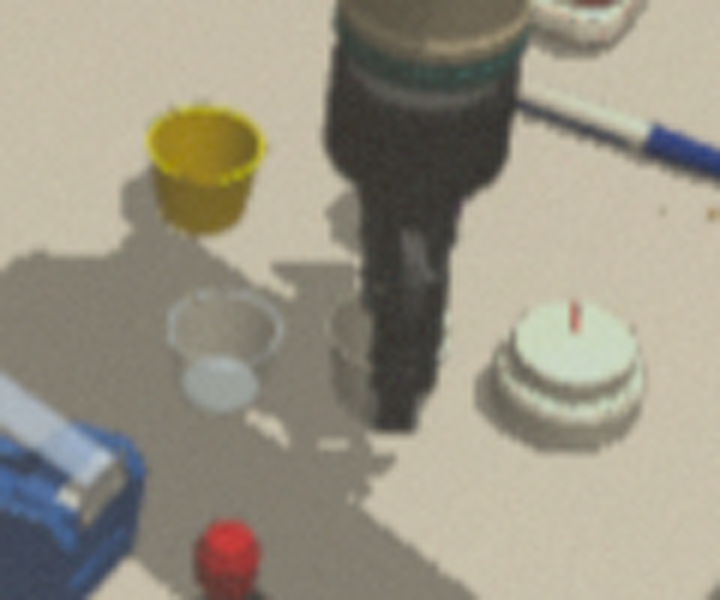

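```bash
python3 - <<'E'
from h import *
im=load('scene8')
d=np.array([-np.cos(np.radians(-56.7)),-np.sin(np.radians(-56.7))])
for c in((452,-177.3),):
    for r,z in((50,22),(50,10),(0,0),(0,40)):
        p=proj(im,np.array([c[0]+d[0]*r,c[1]+d[1]*r,z]))[0]; print(r,z,(p-[320,170])*6)
im=load('scene7'); C=cloud(im); sub=C[215:250,370:400].reshape(-1,3); w=sub[sub[:,2]>30]; print(len(w),w.min(0),w.max(0),(w.min(0)+w.max(0))/2)
h=load('scene0'); C=cloud(h); sub=C[205:250,366:400].reshape(-1,3); w=sub[(sub[:,2]>36)]; print(len(w),np.percentile(w,[2,98],0))
E
```

```text
50 22 [386.86026376 434.38023061]
50 10 [384.14824356 454.37056616]
0 0 [379.08868724 388.9714903 ]
0 40 [387.84075312 322.07784589]
148 [   7.202567   -203.95961763   30.06692013] [478.56706863 704.97250361 948.24223609] [242.88481782 250.50644299 489.15457811]
84 [[   7.202567   -200.34886597   36.15790778]
 [ 476.95155061  704.97250361  948.24223609]]
```

Emit:
arm_command:
  rows:
    - [[0, 0, 0, 0, 0, 0], [0, 0, 0, 0, 0, 0], [0, 0, 0, 0, 0, 0], [0, 0, 0, 0, 0, 0], [0, 0, 0, 0, 0, 0], [0, 0, 0, 0, 0, 0], [0, 0, 0, 0, 0, 0], [0, 0, 0, 0, 0, 0], [0, 0, 0, 0, 0, 0], [0, 0, 0, 0, 0, 0], [0, 0, 0, 0, 0, 0], [0, 0, 0, 0, 0, 0]]
  claw: -1

```text
clock: 13.0
eef_pos: [451.0, -177.3, 8.9]
tool_rot: [3.141, 0.001, -0.99]
force: [-1.4, 0.7, 10.7]
width: 51.6
```

Emit:
arm_command:
  rows:
    - [[0, 0, -5, 0, 0, 0], [0, 0, -15, 0, 0, 0], [0, 0, -30, 0, 0, 0], [0, 0, -60, 0, 0, 0], [0, 0, -60, 0, 0, 0], [0, 0, -60, 0, 0, 0]]

```text
clock: 13.5
eef_pos: [452.0, -177.6, 69.6]
tool_rot: [-3.14, -0.001, -0.99]
force: [-1.1, 0.5, -0.2]
width: 51.8
```

```bash
python3 - <<'E'
from h import *
s=sensors.read_state();print(s['eef_pos'],s['tool_rot'],s['force'],s['width'])
grab('scene','scene9')
a=cv2.imread('pics/scene9.png')[150:270,320:440]
cv2.imwrite('pics/s9c.png',cv2.resize(a,None,fx=5,fy=5,interpolation=2))
E
```

```text
[ 452.00206913 -177.64624385   69.58443519] [-3.14034610e+00 -5.86738173e-04 -9.90097174e-01] [-1.11195533  0.46130345 -0.19756489] 51.81598804633314
```

View pics/s9c.png

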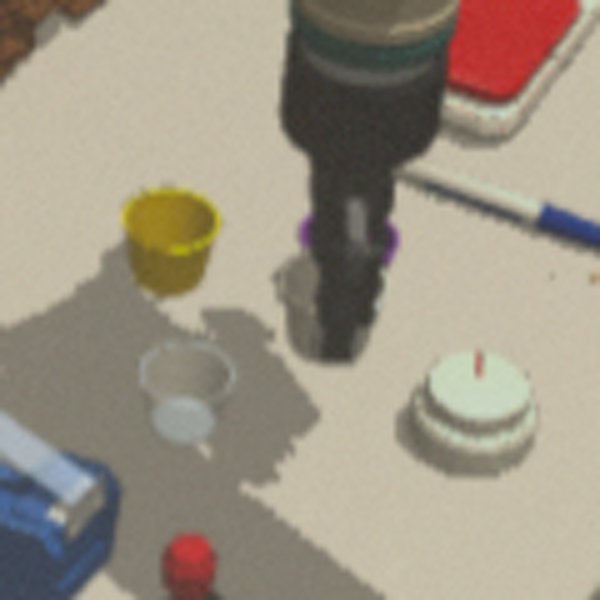

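The cup is held, width 51.8, about 3 mm off the finger centre line towards the clear cup. I'll raise it, carry it over the dispenser to hover above the pad, then correct the offset from pictures.

```bash
python3 - <<'E'
from h import *
go(452,-177.6,240,-56.7);go(490,211.5,240,-56.7)
E
```

```text
shift [   0.4   -0.5 -171.4] turn [ 0.   0.1 -0. ]
shift [-304.  -245.8 -171.1] turn [ 0.   0.1 -0. ]
```

Emit:
arm_command:
  rows:
    - [[0, 0, -35, 0, 0, 0], [0, 0, -70, 0, 0, 0], [0, 0, -105, 0, 0, 0], [0, 0, -140, 0, 0, 0], [0, 0, -165, 0, 0, 0], [-15, -12, -171, 0, 0, 0], [-35, -28, -171, 0, 0, 0], [-65, -53, -171, 0, 0, 0], [-95, -77, -171, 0, 0, 0], [-125, -101, -171, 0, 0, 0], [-155, -125, -171, 0, 0, 0], [-185, -150, -171, 0, 0, 0], [-215, -174, -171, 0, 0, 0], [-245, -198, -171, 0, 0, 0], [-270, -218, -171, 0, 0, 0], [-290, -235, -171, 0, 0, 0], [-300, -243, -171, 0, 0, 0], [-304, -246, -171, 0, 0, 0], [-304, -246, -171, 0, 0, 0], [-304, -246, -171, 0, 0, 0]]

```text
clock: 15.22
eef_pos: [489.8, 209.6, 238.7]
tool_rot: [3.138, 0.001, -0.992]
force: [-0.1, -0.2, -0.4]
width: 51.5
```

```bash
python3 - <<'E'
from h import *
s=sensors.read_state();print(s['eef_pos'],s['tool_rot'],s['force'],s['width'])
im=grab('scene','scene10'); t=grab('top','top10')
a=im['pixels'][190:310,210:330,::-1]; a=cv2.resize(a,None,fx=5,fy=5,interpolation=2)
cv2.imwrite('pics/s10c.png',a)
cv2.imwrite('pics/t10c.png',cv2.resize(t['pixels'][190:290,190:290,::-1],None,fx=5,fy=5,interpolation=2))
E
```

```text
[489.84599096 209.5599057  238.69546066] [ 3.13827416e+00  1.42170031e-03 -9.91815785e-01] [-0.06827169 -0.17846773 -0.37445829] 51.50743337406894
```

View pics/s10c.png

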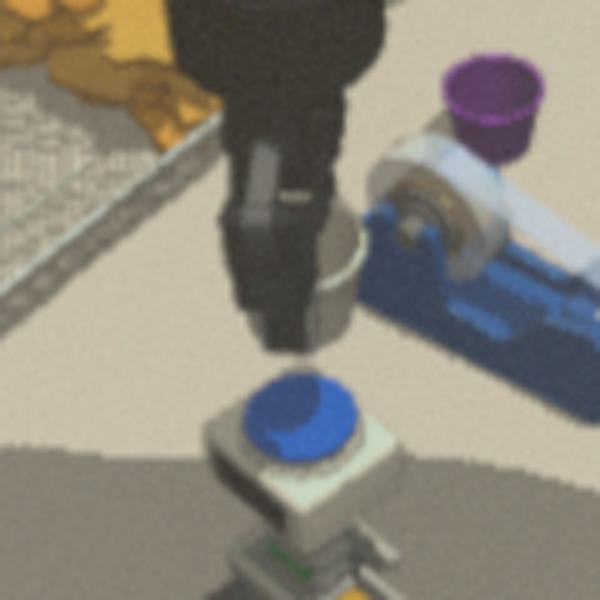

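View pics/t10c.png

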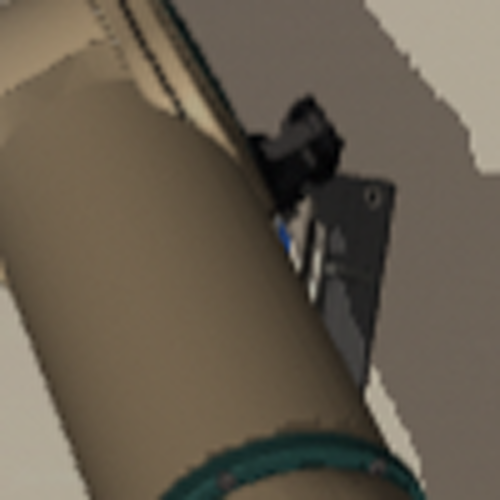

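```bash
cat > ov.py <<'E'
from h import *
def ov(im,c,zb,out,w,f=5,extra=()):
    th=np.arange(0,2*np.pi,.04)
    a=cv2.resize(im['pixels'][w[2]:w[3],w[0]:w[1],::-1],None,fx=f,fy=f,interpolation=2)
    for r,z,cc in[(27.5,zb+40,c),(20,zb,c)]+[(e[3],e[2],e[:2]) for e in extra]:
        for q in proj(im,np.c_[cc[0]+r*np.cos(th),cc[1]+r*np.sin(th),0*th+z]):
            cv2.circle(a,(int((q[0]-w[0]+.5)*f),int((q[1]-w[2]+.5)*f)),1,(0,0,255),-1)
    cv2.imwrite(out,a)
E
python3 - <<'E'
from ov import *
im=load('scene10')
w=(210,330,190,310)
ov(im,(489.8,209.6),238.7-9,'pics/o1.png',w,extra=[(492.4,213.5,173.5,23)])
s=sensors.read_state()
E
```

```text
(no output)
```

View pics/o1.png

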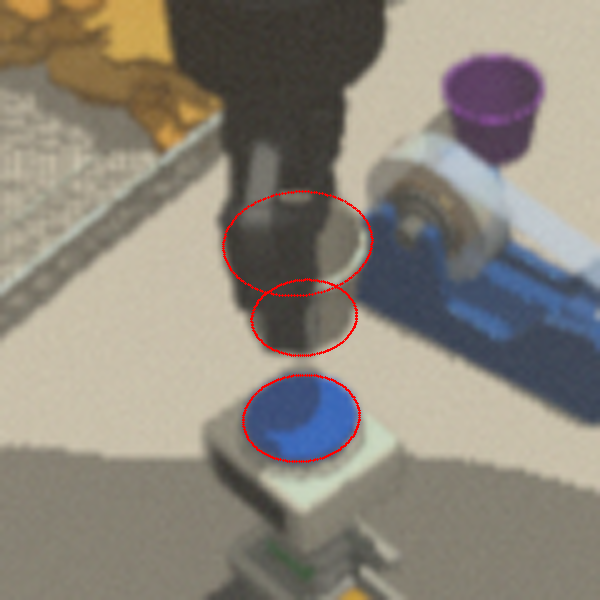

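The cup's predicted outline, centred on the TCP, matches the picture to about 1 mm, and so does the pad outline. I'll centre it and lower to just above the pad.

```bash
python3 - <<'E'
from h import *
s=sensors.read_state();print(s['eef_pos'],s['tool_rot']);go(492.4,213.5,188,-56.8)
E
```

```text
[490.11409225 209.25064431 239.06014474] [ 3.13907083e+00  1.43832238e-03 -9.93036302e-01]
shift [-2.2 -4.4 51.1] turn [ 0.1  0.1 -0.1]
```

Emit:
arm_command:
  rows:
    - [[-2.2, -4.4, 0, 0.1, 0.1, 0], [-2.2, -4.4, 15, 0.1, 0.1, 0], [-2.2, -4.4, 30, 0.1, 0.1, 0], [-2.2, -4.4, 42, 0.1, 0.1, 0], [-2.2, -4.4, 49, 0.1, 0.1, 0], [-2.2, -4.4, 51, 0.1, 0.1, 0], [-2.2, -4.4, 51, 0.1, 0.1, 0], [-2.2, -4.4, 51, 0.1, 0.1, 0], [-2.2, -4.4, 51, 0.1, 0.1, 0], [-2.2, -4.4, 51, 0.1, 0.1, 0], [-2.2, -4.4, 51, 0.1, 0.1, 0]]

```text
clock: 16.23
eef_pos: [492.8, 216.1, 188.8]
tool_rot: [-3.14, 0.0, -0.99]
force: [0.4, 0.4, -1.5]
width: 51.6
```

```bash
python3 - <<'E'
from ov import *
s=sensors.read_state();print(s['eef_pos'],s['tool_rot'],s['force'],s['width']);go(492.4,213.5,182,-56.8)
im=grab('scene','scene11'); p=s['eef_pos']
ov(im,p[:2],p[2]-9,'pics/o2.png',(210,330,210,330))
E
```

```text
[492.77994194 216.11661682 188.82506535] [-3.13984253e+00  4.55730804e-04 -9.90140241e-01] [ 0.37155162  0.44256051 -1.53718846] 51.610744110473924
shift [2.  1.8 6.8] turn [-0.1  0.   0.1]
```

View pics/o2.png

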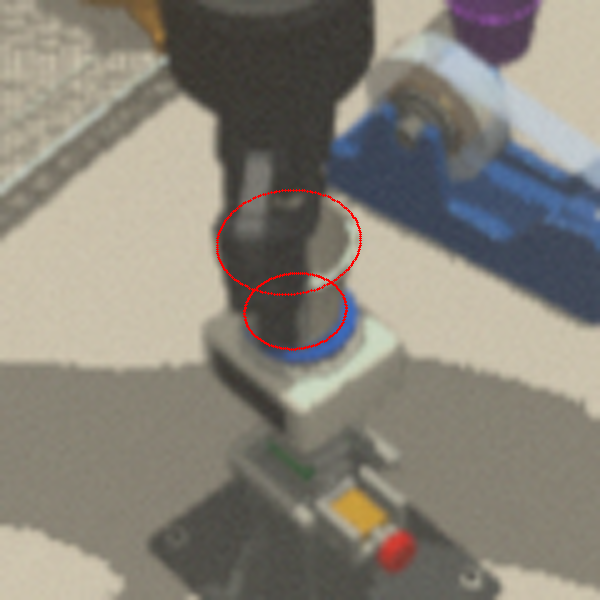

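Emit:
arm_command:
  rows:
    - [[1, 1, 1, 0, 0, 0], [2, 1.8, 2, 0, 0, 0], [2, 1.8, 2, 0, 0, 0], [2, 1.8, 2, 0, 0, 0], [2, 1.8, 2, 0, 0, 0], [2, 1.8, 2, 0, 0, 0], [2, 1.8, 2, 0, 0, 0], [2, 1.8, 2, 0, 0, 0], [2, 1.8, 2, 0, 0, 0], [2, 1.8, 2, 0, 0, 0], [2, 1.8, 2, 0, 0, 0], [2, 1.8, 2, 0, 0, 0], [2, 1.8, 2, 0, 0, 0], [2, 1.8, 2, 0, 0, 0]]

```text
clock: 17.45
eef_pos: [492.0, 213.3, 186.3]
tool_rot: [-3.141, 0.001, -0.99]
force: [0.3, -0.1, -0.6]
width: 51.4
```

```bash
python3 - <<'E'
from ov import *
s=sensors.read_state();print(s['eef_pos'],s['tool_rot'],s['force'],s['width']);go(492.4,213.5,182,-56.8)
im=grab('scene','scene12'); s=sensors.read_state();p=s['eef_pos'];print(p)
E
```

```text
[492.01378285 213.34868894 186.26971645] [-3.14097839e+00  6.69091210e-04 -9.90082740e-01] [ 0.2522233  -0.09258062 -0.5856069 ] 51.36052347224518
shift [ 0.1 -0.4  4.3] turn [-0.   0.   0.1]
[492.01857334 213.35199809 186.25900208]
```

Centred. Now I'll press down in small steps while watching the force.

Emit:
arm_command:
  rows:
    - [[0, 0, 1, 0, 0, 0], [0, 0, 2, 0, 0, 0], [0, 0, 3, 0, 0, 0], [0, 0, 4, 0, 0, 0], [0, 0, 5, 0, 0, 0], [0, 0, 6, 0, 0, 0], [0, 0, 6, 0, 0, 0], [0, 0, 6, 0, 0, 0]]

```text
clock: 18.17
eef_pos: [492.1, 213.4, 180.4]
tool_rot: [-3.141, 0.001, -0.99]
force: [0.0, 0.1, 3.5]
width: 51.5
```

Emit:
arm_command:
  rows:
    - [[0, 0, 1, 0, 0, 0], [0, 0, 2, 0, 0, 0], [0, 0, 3, 0, 0, 0], [0, 0, 3, 0, 0, 0], [0, 0, 3, 0, 0, 0]]

```text
clock: 18.58
eef_pos: [492.1, 213.4, 177.5]
tool_rot: [-3.141, 0.001, -0.99]
force: [-0.7, 0.2, 5.6]
width: 51.5
```

Emit:
arm_command:
  rows:
    - [[0, 0, 1, 0, 0, 0], [0, 0, 2, 0, 0, 0], [0, 0, 2, 0, 0, 0], [0, 0, 2, 0, 0, 0]]

```text
clock: 18.92
eef_pos: [492.3, 213.5, 176.5]
tool_rot: [-3.14, 0.0, -0.99]
force: [-2.5, -0.5, 13.8]
width: 51.5
```

Emit:
arm_command:
  rows:
    - [[0, 0, 0.5, 0, 0, 0], [0, 0, 1, 0, 0, 0], [0, 0, 1, 0, 0, 0], [0, 0, 1, 0, 0, 0]]

```text
clock: 19.25
eef_pos: [492.4, 213.5, 176.2]
tool_rot: [-3.139, 0.0, -0.99]
force: [-4.7, -2.1, 19.7]
width: 51.8
```

The force rose steeply to 19.7 N with the TCP stopped at 176.2, so the pad is at its stop and the pawl holds. A quick look before easing back.

```bash
python3 - <<'E'
from ov import *
s=sensors.read_state();print(s['eef_pos'],s['force'],s['width'])
im=grab('scene','scene13'); p=s['eef_pos']
ov(im,p[:2],p[2]-9,'pics/o3.png',(210,330,210,330),extra=[(492.4,213.5,163.5,23)])
E
```

```text
[492.41123669 213.52951092 176.24582223] [-4.66676905 -2.13913873 19.6665287 ] 51.80987067088198
```

View pics/o3.png

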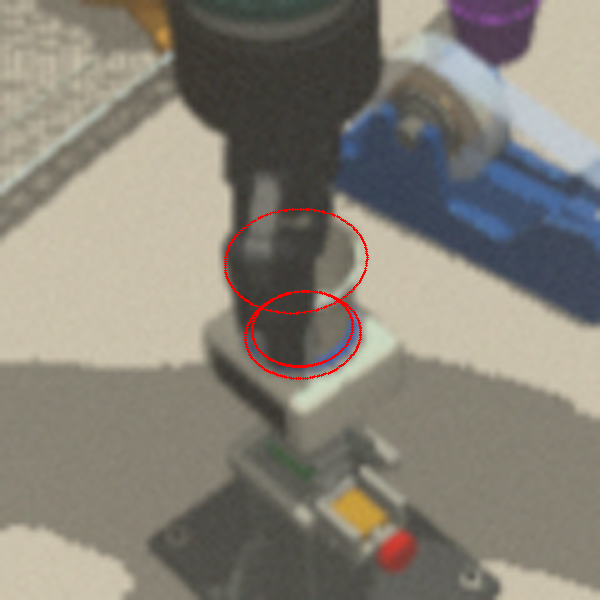

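Emit:
arm_command:
  rows:
    - [[0, 0, -2, 0, 0, 0], [0, 0, -4, 0, 0, 0], [0, 0, -6, 0, 0, 0], [0, 0, -6.5, 0, 0, 0], [0, 0, -6.5, 0, 0, 0], [0, 0, -6.5, 0, 0, 0], [0, 0, -6.5, 0, 0, 0]]

```text
clock: 19.88
eef_pos: [492.1, 213.4, 180.6]
tool_rot: [-3.141, 0.001, -0.99]
force: [0.3, -0.7, 3.3]
width: 51.9
```

Emit:
arm_command:
  rows:
    - [[0, 0, -1, 0, 0, 0], [0, 0, -1.3, 0, 0, 0], [0, 0, -1.3, 0, 0, 0], [0, 0, -1.3, 0, 0, 0]]

```text
clock: 20.22
eef_pos: [492.1, 213.4, 182.0]
tool_rot: [-3.141, 0.001, -0.99]
force: [-0.1, 0.6, 2.2]
width: 51.6
```

Emit:
arm_command:
  rows:
    - [[0, 0, 0, 0, 0, 0], [0, 0, 0, 0, 0, 0], [0, 0, 0, 0, 0, 0], [0, 0, 0, 0, 0, 0], [0, 0, 0, 0, 0, 0], [0, 0, 0, 0, 0, 0], [0, 0, 0, 0, 0, 0], [0, 0, 0, 0, 0, 0], [0, 0, 0, 0, 0, 0], [0, 0, 0, 0, 0, 0], [0, 0, 0, 0, 0, 0]]
  claw: 1

```text
clock: 21.13
eef_pos: [492.0, 213.3, 182.1]
tool_rot: [-3.141, 0.001, -0.99]
force: [0.3, 1.1, 0.2]
width: 85.5
```

```bash
python3 - <<'E'
from ov import *
s=sensors.read_state();print(s['eef_pos'],s['force'],s['width'])
im=grab('scene','scene14'); p=s['eef_pos']
ov(im,(492.4,213.5),173.5,'pics/o4.png',(210,330,210,330))
E
```

```text
[492.01395999 213.33485386 182.06340827] [0.29319827 1.13738928 0.21978777] 85.52802987275089
```

View pics/o4.png

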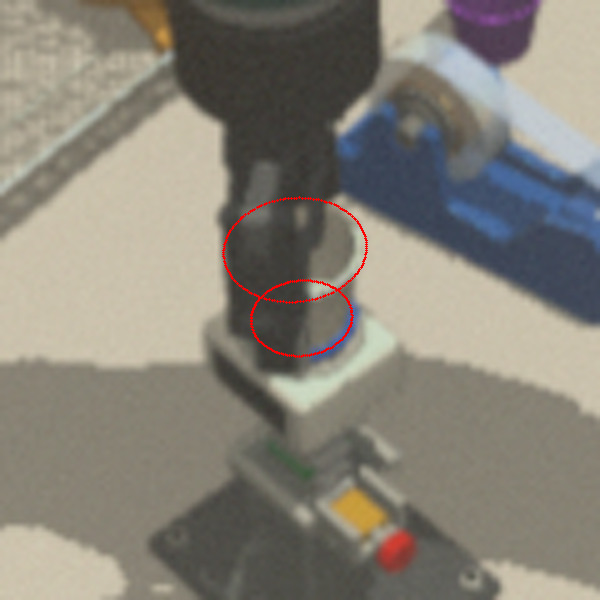

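Released, and the cup stands on the pad. I'll withdraw straight up, then swing sideways to clear the view.

Emit:
arm_command:
  rows:
    - [[0, 0, -5, 0, 0, 0], [0, 0, -12, 0, 0, 0], [0, 0, -25, 0, 0, 0], [0, 0, -40, 0, 0, 0], [0, 0, -60, 0, 0, 0], [0, 0, -85, 0, 0, 0], [0, 0, -110, 0, 0, 0], [0, 0, -110, 0, 0, 0], [20, 15, -110, 0, 0, 0], [60, 45, -110, 0, 0, 0], [120, 90, -110, 0, 0, 0], [160, 130, -110, 0, 0, 0], [160, 130, -110, 0, 0, 0], [160, 130, -110, 0, 0, 0], [160, 130, -110, 0, 0, 0], [160, 130, -110, 0, 0, 0]]

```text
clock: 22.52
eef_pos: [471.1, 7.7, 292.2]
tool_rot: [-3.14, 0.001, -0.992]
force: [0.7, -0.1, -1.0]
width: 85.6
```

```bash
python3 - <<'E'
from ov import *
s=sensors.read_state();print(s['clock'],s['eef_pos'],s['force'],s['width'])
im=grab('scene','scene15'); t=grab('top','top15')
e=[(492.4,213.5,173.5,23)]
ov(im,(492.4,213.5),173.5,'pics/a.png',(220,320,215,335)); ov(t,(492.4,213.5),173.5,'pics/b.png',(190,290,180,300))
cv2.imwrite('pics/o5.png',np.hstack([cv2.resize(im['pixels'][215:335,220:320,::-1],None,fx=4,fy=4,interpolation=2),cv2.resize(t['pixels'][180:300,190:290,::-1],None,fx=4,fy=4,interpolation=2)]))
cv2.imwrite('pics/o6.png',np.hstack([cv2.resize(cv2.imread('pics/a.png'),(400,480)),cv2.resize(cv2.imread('pics/b.png'),(400,480))]))
E
```

```text
22.5167 [471.11305849   7.71358327 292.23981653] [ 0.73742171 -0.1305955  -1.03597979] 85.58915103675263
```

View pics/o5.png

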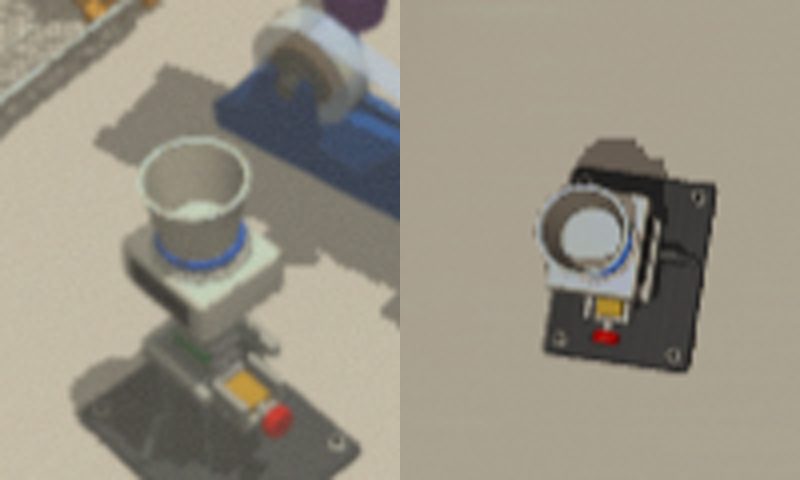

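View pics/o6.png

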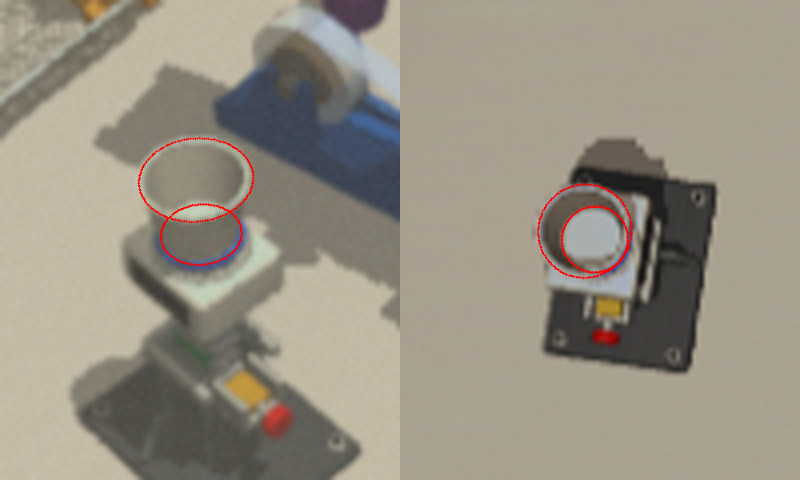

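View pics/scene15.png

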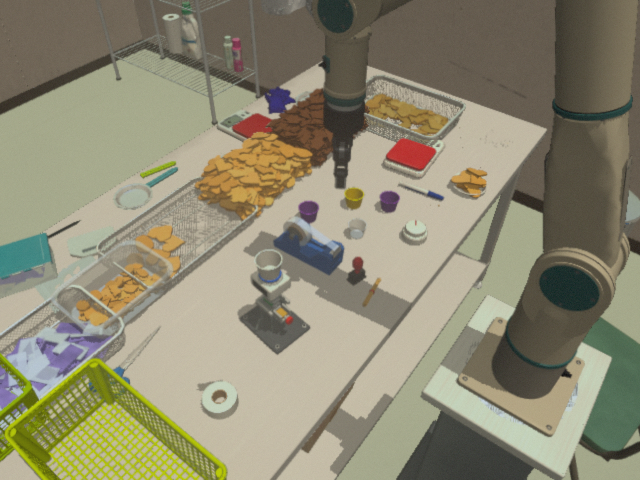

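The cup is upright and within about 2 mm of the pad's middle. The green band is still clear of the collar, and the things around it are where they were. Handing in.

```bash
python3 -c "
from cell import order; print(order.finish_job())"
```

```text
the job is handed in; nothing more can be done
None
```

The stand is set at the fourth notch with the white cup standing upright on the pad, and the job is handed in at about 22.6 s of the 64 s allowed.

- **Column:** I gripped the head across its rubber faces and lifted it about 51 mm from the lowest position, then eased it back onto the pawl and let go. The pad top rose 47.9 mm by triangulation, and the green band stands just clear of the collar. I took the lowest notch as the start because the head's underside was level with the collar. The band appearing at 42 mm of lift agreed with that.
- **Press test:** I pressed the gripped cup down on the pad until the force rose steeply to about 20 N and the tool stopped 6 mm lower. The pad reached its stop and the pawl held.
- **Last checks:** After the gripper let go and withdrew, both views show the cup upright and within about 2 mm of the pad's middle, with the band still clear. By eye in the last scene picture, the other things on the table had not moved. I did not measure their positions again.
- **Disagreement:** The two cameras' first positions for the cup differed by about 4 mm, so I used a value between them and the grasp held.

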